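Roll down a PCR cap strip

ROBOT

A 6-joint arm with a two-finger parallel gripper is mounted at the origin on the work surface. World frame = base frame: x ahead of the robot, y to its left, z up, the work surface at z = 0. Lengths are in m, angles in rad, forces in N, time in s.
With the tool pointing down it reaches from about 0.275 to 0.775 m from the base axis. Payload 14.6 kg.
Tool frame: the origin (TCP) lies midway between the tips of the shut fingers; the grasp point (between the pads) lies 19 mm behind it; z points along the fingers, y is the direction in which the jaws open and shut (so a half turn about z gives the same grasp; the last joint's range is limited). The gripper opens to 85 mm and grips with 20 to 120 N. Pads are 22 mm wide; open, the fingers measure 114 mm over their backs; the gripper's body (76 mm by 85 mm) begins 54 mm behind the grasp point. The pads swing forward as they close: fully open they stand 13 mm farther back than shut.
Start: joints at [-1.309, 0.263, -0.048, 1.259, 0, 1.415], TCP at [0.213, -0.48, 0.231] pointing down, gripper open.
Joint ranges: [-2.65, 2.65], [-0.89, 1.7], [-1.18, 1.37], [-2.13, 2.11], [-1.35, 1.29], [-3.14, 3.14]. Speed limits (rad/s): [1.89, 1.89, 2.57, 2.79, 3.14, 3.14].

INTERFACE

Orientations are given as a 3x3 rotation matrix whose columns are the frame's x, y, z axes.
In Python, from plant import sense, capture, camera_params, hand_in, find_in, spot_point gives the robot as it stands. The module is installed in compiled form; this text tells all that it offers.
- The arm moves only by the tool carry_out, never from a script. Its argument "motion" is a list of rows, each a list of 3 entries, a list of its own where there are three numbers: the shift along the tool's x, y, z in cm, then the turn, a rotation vector about the tool's x, y, z in degrees, then the opening, from 0 (shut) to 1 (fully open). A call has 1 to 8 rows; each row shifts and turns the commanded pose from where the row before left it, along the tool's axes as they then stand; what a row does not reach is not made up. A row lasts 1/8 s, in which the tool goes at most 62.5 mm and 10.7 degrees, less where a joint would pass 70% of its speed; a pose out of reach is approached as far as the arm can. A call with a gripper value outside its range is refused whole. The fingers move at their own pace and stop on an object; "squeeze" is the grip in N (left out, the last holds). Time passes only in rows, so rows that do not move let the fingers close. It gives the time, the measured TCP pose, the force and the opening at its end, in the units of the state.
- sense(): the state, without advancing time (a new reading comes with each control period).
- capture(name): name is "scene" or "top"; returns the picture (420x560x3 uint8, red, green, blue); there is no depth.
- camera_params(name): a dict with "fx", "fy", "cx", "cy" (pixels), "k1" (the pictures are not rectified: a ray, as slopes to the right and down, at radius r is drawn at 1 + k1 r^2 times it, then the intrinsics apply), "rvec" (rotation vector, rad) and "tvec" (3), from world to camera coordinates, as OpenCV has them. Camera axes: x right, y down, z forward; pixel columns grow to the right and rows downward; lengths in m; the calibration is good to about 2 mm. A picture is of the moment at which its call begins. camera_params takes no time and is no camera call.
- hand_in(): hands the job in, once; it reports no verdict.
Trained networks look in the newest picture that a camera, given by its name, has taken for a name from the list of things; names that differ only in an ending like _2 or _b are one class to them, and where a whole thing is asked for, a point or a joint stands for the part that bears it (a point fixed in the world has none). Each returns a list of dicts, best first, with "confidence" (0 to 1); they miss things now and then, are a little off and sometimes report something else, mostly with a low value. They report only what shows in the picture. A call takes as long as a camera call. They do not tell look-alikes from the thing itself.
- find_in(camera, target): "box" ([left, top, width, height] in pixels, round what is visible of it).
- spot_point(camera, target): "centre" ([column, row] in pixels: a listed point, or the origin of a listed thing).
The state is a dict: "t": time; "qpos": joint angles; "joint_velocities": joint speeds; "tau": joint torques, N m; "tcp_pos": TCP position; "tcp_rot": TCP orientation; "force": force on the tool from outside, world axes, zero at the start; "wrist_torque": the same for the moment, N m; "opening": finger opening in m.
Only numpy, scipy, OpenCV 4.12 (cv2) and the standard library are available. Lean on these libraries where they do the work, as an engineer would, in place of code of your own. Each camera call takes 0.05 s, during which the arm holds its last target. There are 200 camera calls.

TASK

One of the three cap strips in the tube block is only laid on and its caps stand proud: take the hand roller from its stand and roll it along that strip from one end to the other, so that all eight caps are pressed fully home. Use firm, even pressure, but never more than about 2.5 kg or the tubes crack, and press with the roller only, not with the gripper. Then put the roller back in its stand and leave everything else on the bench where it is.

Things in the scene. Friction and masses are not known exactly. Their poses are not given: they have to be found in the camera images.
- strip: row of 8 white tubes with its cap strip only laid on, tear-off tab (16 mm) still on its -y end (the two closed strips have none; their cap tops are 8 mm above the deck). Origin: on the block's deck, 50 mm above the bench, middle of this column; y along the strip, 72 mm long, 8.5 mm wide, caps at y = -31.5, -22.5 .. +31.5 mm. Cap tops nominally 15.5 mm above the origin when loose, 11 mm when home
- strip_mid (a point): point of the strip body 11 mm above its origin: the nominal cap top when home. It does NOT move with the tubes, which are not equally sunk in the block: the row tips up to 0.05 rad either way about a line across it at y = -70 mm, so the cap tops stand up to 3.5 mm higher or lower at the middle, 5.1 mm at the +y end and 1.9 mm at the -y end: feel for the true height along the way
- cap0 (a joint): how far the cap at y = -31.5 mm is pressed down, m: 0 = laid on, 0.0045 = fully home; starts at 0 to 0.001. Each cap moves straight down when pressed with more than about 5 N (the wheel bears on two or three caps at once), comes to a hard stop at home and stays where it is left; a wheel rolling on presses down the next cap ahead of it
- cap1 (a joint): the same for the cap at y = -22.5 mm
- cap2 (a joint): the same for the cap at y = -13.5 mm
- cap3 (a joint): the same for the cap at y = -4.5 mm
- cap4 (a joint): the same for the cap at y = +4.5 mm
- cap5 (a joint): the same for the cap at y = +13.5 mm
- cap6 (a joint): the same for the cap at y = +22.5 mm
- cap7 (a joint): the same for the cap at y = +31.5 mm
- block: aluminium 96-well tube block, 128 x 86 x 50 mm, fixed to the bench; origin under its centre, x along its long side. Three strips stand in its columns, 27 to 36 mm apart, along its y
- roller: hand roller, 124 mm tall, 0.2 kg (varies), hanging upright in its stand. Origin: lowest point of its wheel; z up along the handle, x along the axle; it rolls along y. Hard rubber wheel 35 mm in diameter, 20 mm wide, axle 17.5 mm above the origin, in a steel yoke 28 mm wide; steel shoulder plate 50 (x) x 30 (y) mm at 43 to 49 mm above the origin; handle above that
- roller_handle (a point): middle of the roller's straight grey handle, 85 mm above the roller's origin, on its axis. The handle is 26 x 26 mm square, sides along the roller's x and y, from 49 to 121 mm above the origin. Grip it firmly: the strip drags at the wheel with up to about 10 N
- wheel (a joint): the turning of the roller's wheel on its axle, rad, turning freely
- stand: roller's stand, fixed: dark foot 75 x 85 mm, two white cheeks 36 mm apart along x, tops 50 mm above the bench; two low end stops 43 mm apart along y, 30 mm high. Origin under its centre. Wheel and yoke hang between the cheeks, the shoulder plate rests on their tops: parked, the roller's origin is 7 mm above the stand's, its x along the stand's x (either way round), about 4 mm play
- microplate: bystander: clear 96-well microplate, 128 x 86 x 14 mm, origin under its centre
- tipbox: bystander: blue pipette tip box, 122 x 84 x 53 mm, origin under its centre
- buffer: bystander: clear bottle, 54 mm in diameter, 115 mm tall, origin under its centre
- amber: bystander: small amber jar, 42 mm in diameter, 75 mm tall, origin under its centre
- marker: bystander: marker pen lying on the bench between block and stand, 109 mm long along its x, 14 mm high, origin under its middle
- sparetray: bystander: open clear tray of spare cap strips, 85 x 60 x 30 mm, origin under its centre
Mind the look-alikes: they are no part of the job. What is shaped like the roller but orange or yellow is not meant.

How it is judged:
By the outcome, as a careful person would: the job done as asked, in the order asked, and still so for the second after the job is handed in, with the robot touching nothing.
It also fails if it takes over 61 s, if anything falls off the work surface, if the arm or the gripper's body presses on something with over 40 N, if the wrist force passes 120 N, or if a joint passes its speed limit or range.

## Working session

There is one attempt and no reset: what is moved stays moved. The work goes in short steps, Python scripts to look and compute and a tool call to move; the robot and the scene stay as the last step left them, time stands still between calls to the robot, and variables do not carry over. Pictures are saved under pics/ and viewed, about 8 in all and at most 12, crops included, and the job is handed in when it is done.

Besides the shell and the picture viewer there is one more tool, called after "Emit:" as name(argument=value, ...), one argument or row to a line, values as JSON. carry_out: Moves the arm, as the interface text tells. Its arguments: {"type":"object","properties":{"motion":{"type":"array","items":{"type":"array"}},"squeeze":{"type":"number"}},"required":["motion"]}

```bash
mkdir -p pics; cat > h.py <<'E'
import numpy as np, cv2
from plant import *
def ray(cam,px):
    p=camera_params(cam); K=np.array([[p['fx'],0,p['cx']],[0,p['fy'],p['cy']],[0,0,1]])
    R=cv2.Rodrigues(np.array(p['rvec'],float))[0]; t=np.array(p['tvec'],float)
    s=cv2.undistortPoints(np.array([[px]],float),K,np.array([p['k1'],0,0,0.]))[0,0]
    return -R.T@t, R.T@np.array([s[0],s[1],1])
def atz(cam,px,z):
    c,d=ray(cam,px); return c+d*(z-c[2])/d[2]
def proj(cam,P):
    p=camera_params(cam); K=np.array([[p['fx'],0,p['cx']],[0,p['fy'],p['cy']],[0,0,1]])
    return cv2.projectPoints(np.array(P,float).reshape(-1,1,3),np.array(p['rvec'],float),np.array(p['tvec'],float),K,np.array([p['k1'],0,0,0.]))[0][:,0]
def snap(cam,name,box=None,s=1):
    im=capture(cam)
    if box: l,t,w,h=box; im=im[t:t+h,l:l+w]
    im=cv2.resize(im,None,fx=s,fy=s,interpolation=cv2.INTER_CUBIC)
    cv2.imwrite('pics/'+name,im[:,:,::-1])
E
python3 - <<'E'
from h import *
a=capture('scene');b=capture('top')
cv2.imwrite('pics/a.png',cv2.resize(np.hstack([a,b]),(800,300))[:,:,::-1])
cv2.imwrite('pics/top.png',b[:,:,::-1]);cv2.imwrite('pics/scene.png',a[:,:,::-1])
for cam in('top','scene'):
  for t in('roller','roller_handle','stand','strip_mid','strip','block','marker'):
    r=spot_point(cam,t)[:4]
    print(cam,t,[(np.round(x['centre']),round(x['confidence'],2)) for x in r])
print(sense()['tcp_rot'])
for cam in('top','scene'):print(cam,ray(cam,(280,210)))
E
```

```text
top roller [(array([313., 190.]), 0.78), (array([306., 268.]), 0.73), (array([320., 230.]), 0.69)]
top roller_handle [(array([307., 259.]), 0.76), (array([326., 226.]), 0.57), (array([314., 185.]), 0.52)]
top stand []
top strip_mid [(array([214., 194.]), 0.6)]
top strip [(array([212., 191.]), 0.59)]
top block [(array([216., 210.]), 0.87)]
top marker [(array([270., 215.]), 0.51)]
scene roller [(array([221., 226.]), 0.91), (array([245., 202.]), 0.78), (array([226., 265.]), 0.73), (array([216., 198.]), 0.68)]
scene roller_handle [(array([246., 172.]), 0.93), (array([213., 197.]), 0.79), (array([220., 238.]), 0.64), (array([134., 304.]), 0.16)]
scene stand [(array([218., 227.]), 0.89)]
scene strip_mid [(array([361., 236.]), 0.77)]
scene strip [(array([365., 240.]), 0.79)]
scene block [(array([361., 245.]), 0.75), (array([222., 227.]), 0.65)]
scene marker [(array([286., 243.]), 0.53), (array([215., 200.]), 0.35)]
[[ 9.14400769e-01  4.04810120e-01  1.96838394e-05]
 [ 4.04810118e-01 -9.14400769e-01  5.15398207e-05]
 [ 3.88627588e-05 -3.91598343e-05 -9.99999998e-01]]
top (array([0.31526527, 0.00675135, 1.20424761]), array([ 0.21097848, -0.0195717 , -0.97730611]))
scene (array([ 1.2736994 , -0.0832406 ,  0.71972891]), array([-0.7458251 ,  0.08467176, -0.66074576]))
```

View pics/top.png

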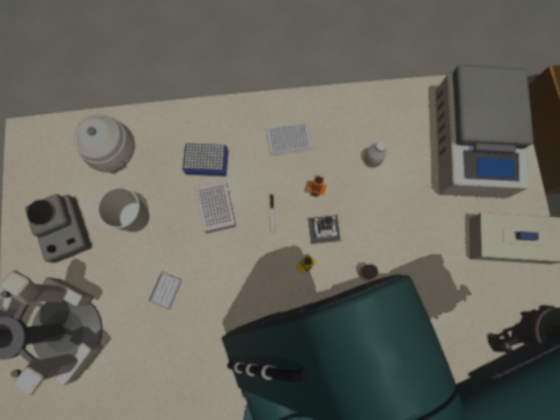

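View pics/scene.png

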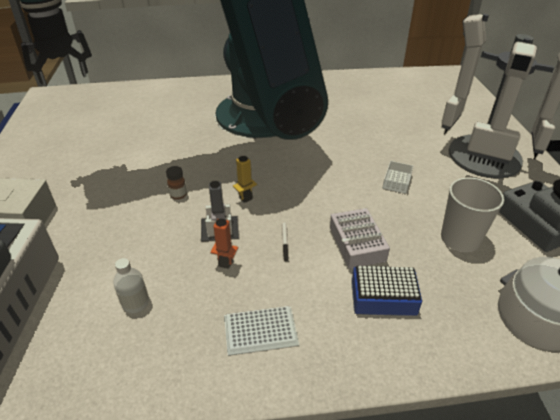

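The top view shows the grey roller in its stand at about (325,228). The orange look-alike is at (316,186), the yellow one at (307,263) and the block at (216,207). In the scene view, the grey roller's handle is at (216,197), orange is at (222,238) and yellow at (245,172). Only the grey one hangs in a stand, so that is the one meant. Next is one enlarged crop to confirm it and the strip.

```bash
python3 - <<'E'
from h import *
a=cv2.imread('pics/scene.png');b=cv2.imread('pics/top.png')
f=lambda im,l,t,w,h:cv2.resize(im[t:t+h,l:l+w],(400,300),interpolation=cv2.INTER_CUBIC)
cv2.imwrite('pics/c.png',np.vstack([np.hstack([f(a,180,150,100,75*1+50-50),f(a,315,195,88,66+10-10)]),np.hstack([f(b,275,180,88,66),f(b,172,175,88,66)])]))
for n,cam,px,z in [('handle','top',(326,226),.092),('handle','scene',(213,197),.092),('stand','scene',(218,227),0),('strip','top',(214,194),.061),('strip','scene',(361,236),.061),('stripO','top',(212,191),.05),('stripO','scene',(365,240),.05),('block','top',(216,210),0),('block','scene',(361,245),0)]:
  print(n,cam,atz(cam,px,z).round(4))
# block corners
E
```

```text
handle top [ 0.5005 -0.1305  0.092 ]
handle scene [ 0.5074 -0.1403  0.092 ]
stand scene [ 0.5038 -0.1378  0.    ]
strip top [0.6251 0.1583 0.061 ]
strip scene [0.6283 0.1564 0.061 ]
stripO top [0.6371 0.1646 0.05  ]
stripO scene [0.63   0.1658 0.05  ]
block top [0.5941 0.164  0.    ]
block scene [0.596  0.1719 0.    ]
```

View pics/c.png

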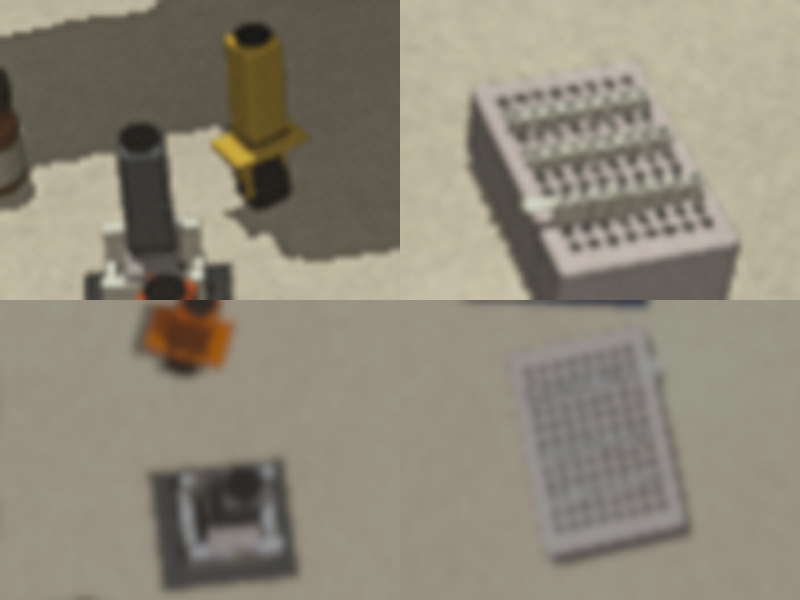

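The lower left of the crop confirms the grey roller in the stand with white cheeks. The tab sits at the strip's image-right end, top (228,191) and scene (346,240), so the strip is the column with the greatest x. Now the poses from the corners.

```bash
python3 - <<'E'
from h import *
T=lambda c,x0,y0,l,t:(l+(c[0]-x0)*.22-.4,t+(c[1]-y0)*.22-.4)
print('deck corners(top)');D=[]
for c in[(512,348),(648,330),(688,525),(553,560)]:
  p=atz('top',T(c,400,300,172,175),.05);D.append(p);print(p.round(4))
D=np.array(D);print('c',D.mean(0),'yaw long',[np.degrees(np.arctan2(*(D[i]-D[j])[[1,0]])) for i,j in((0,3),(1,2))],'short',[np.degrees(np.arctan2(*(D[i]-D[j])[[1,0]])) for i,j in((0,1),(3,2))],[np.linalg.norm(D[i]-D[j]) for i,j in((0,3),(1,2),(0,1),(3,2))])
print('foot');F=[]
for c in[(152,472),(280,458),(297,575),(165,590)]:
  p=atz('top',T(c,0,300,275,180),.005);F.append(p);print(p.round(4))
F=np.array(F);print('c',F.mean(0),[np.degrees(np.arctan2(*(F[i]-F[j])[[1,0]])) for i,j in((0,3),(1,2),(0,1),(3,2))],[np.linalg.norm(F[i]-F[j]) for i,j in((0,3),(1,2),(0,1),(3,2))])
print('tab top',atz('top',T((655,370),400,300,172,175),.063),'scene',atz('scene',(345.8,240),.063))
S=lambda c:(315+(c[0]-400)*.22-.4,195+c[1]*.22-.4)
print('scene deck corners',[atz('scene',S(c),.05).round(4) for c in[(478,92),(635,68),(737,243),(562,275)]])
print('scene strip tops',[atz('scene',S(c),.065).round(4) for c in[(555,203),(695,178)]])
print('orange',atz('top',(313,190),0),'yellow',atz('top',(306,268),0))
print('handle top c', atz('top',T((238,482),0,300,275,180),.128), atz('scene',(180+140*.25,150+137*.25),.128))
E
```

```text
deck corners(top)
[0.6584 0.2071 0.05  ]
[0.661  0.1236 0.05  ]
[0.5382 0.1091 0.05  ]
[0.5253 0.1908 0.05  ]
c [0.5957237  0.15763292 0.05      ] yaw long [np.float64(6.947843618971451), np.float64(6.735697131466667)] short [np.float64(91.81131433923646), np.float64(98.91794604700671)] [np.float64(0.134050795651407), np.float64(0.12372768585261039), np.float64(0.08352659999233919), np.float64(0.08278198528178403)]
foot
[ 0.5446 -0.0938  0.005 ]
[ 0.5452 -0.1741  0.005 ]
[ 0.4712 -0.1751  0.005 ]
[ 0.4705 -0.0932  0.005 ]
c [ 0.50787337 -0.13404481  0.005     ] [np.float64(-0.46845877665878566), np.float64(0.7355034030214517), np.float64(90.41457465241483), np.float64(90.53365435349419)] [np.float64(0.07414822872339748), np.float64(0.07397036383066011), np.float64(0.08034474613488463), np.float64(0.08190196379751115)]
tab top [0.63184606 0.11996638 0.063     ] scene [0.63803776 0.12239174 0.063     ]
scene deck corners [array([0.5461, 0.1128, 0.05  ]), array([0.5375, 0.1923, 0.05  ]), array([0.658 , 0.2081, 0.05  ]), array([0.668 , 0.1261, 0.05  ])]
scene strip tops [array([0.6386, 0.128 , 0.065 ]), array([0.6302, 0.1943, 0.065 ])]
orange [ 0.62395038 -0.11774115  0.        ] yellow [ 0.40432759 -0.072095    0.        ]
handle top c [ 0.51049139 -0.13049697  0.128     ] [ 0.51009382 -0.13279113  0.128     ]
```

```bash
python3 - <<'E'
from h import *
a=cv2.imread('pics/scene.png');b=cv2.imread('pics/top.png')
c=np.array([.5079,-.1340,0])
def draw(im,cam,l,t,ax):
  s=10; o=cv2.resize(im[t:t+30*2,l:l+40],None,fx=s,fy=s,interpolation=cv2.INTER_CUBIC)
  X,Y=(np.array([1,0,0]),np.array([0,1,0])) if ax==0 else (np.array([0,1,0]),np.array([1,0,0]))
  def rect(hx,hy,z,col):
    P=[c+X*i*hx+Y*j*hy+[0,0,z] for i,j in((1,1),(1,-1),(-1,-1),(-1,1))]
    q=((proj(cam,P)-[l,t]+.5)*s).astype(int); cv2.polylines(o,[q],True,col,1)
  rect(.025,.015,.056,(0,255,0)); rect(.018,.0215,.05,(0,0,255)); rect(.013,.013,.128,(255,255,0))
  return o
v=np.hstack([draw(b,'top',305,200,0)[:600],draw(b,'top',305,200,1)[:600]])
cv2.imwrite('pics/d.png',v[:,:800])
E
```

```text
(no output)
```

View pics/d.png

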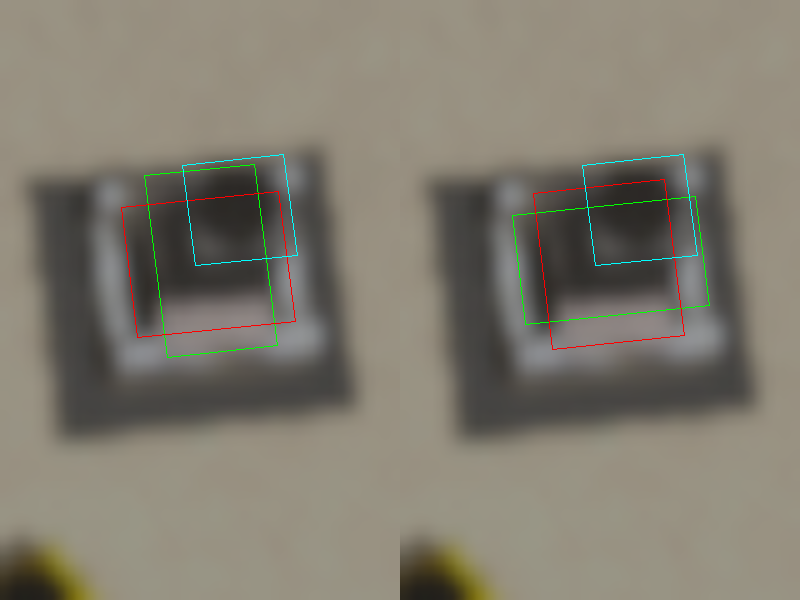

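The roller's long plate lies along world x (left overlay), so the stand's axes match the world's. I'll grip with the jaws along y and the tool yaw at 180°, first turning by -156°.

Emit:
carry_out(
  motion=[
    [[0,0,0],[0,0,-10.4],0.65],
    [[0,0,0],[0,0,-10.4],0.65],
    [[0,0,0],[0,0,-10.4],0.65],
    [[0,0,0],[0,0,-10.4],0.65],
    [[0,0,0],[0,0,-10.4],0.65],
    [[0,0,0],[0,0,-10.4],0.65],
    [[0,0,0],[0,0,-10.4],0.65],
    [[0,0,0],[0,0,-10.4],0.65],
  ],
  squeeze=90,
)

```text
t: 1.8
tcp_pos: [0.2125, -0.4801, 0.2313]
tcp_rot: [[-0.299, 0.954, -0.0], [0.954, 0.299, 0.0], [0.0, -0.0, -1.0]]
force: [-0.0, -0.2, -0.6]
opening: 0.0554
```

Emit:
carry_out(
  motion=[
    [[0,0,0],[0,0,-10.4],0.65],
    [[0,0,0],[0,0,-10.4],0.65],
    [[0,0,0],[0,0,-10.4],0.65],
    [[0,0,0],[0,0,-10.4],0.65],
    [[0,0,0],[0,0,-10.4],0.65],
    [[0,0,0],[0,0,-10.4],0.65],
    [[0,0,0],[0,0,-10.4],0.65],
    [[0,0,0],[0,0,0],0.65],
  ],
)

```text
t: 2.8
tcp_pos: [0.2125, -0.4801, 0.2313]
tcp_rot: [[-1.0, 0.003, -0.0], [0.003, 1.0, -0.0], [0.0, -0.0, -1.0]]
force: [-0.1, 0.2, -0.1]
opening: 0.0557
```

Emit:
carry_out(
  motion=[
    [[-4.2,4.9,0],[0,0,0],0.65],
    [[-4.2,4.9,0],[0,0,0],0.65],
    [[-4.2,4.9,0],[0,0,0],0.65],
    [[-4.2,4.9,0],[0,0,0],0.65],
    [[-4.2,4.9,0],[0,0,0],0.65],
    [[-4.2,4.9,0],[0,0,0],0.65],
    [[-4.2,4.9,0],[0,0,0],0.65],
    [[0,0,0],[0,0,0],0.65],
  ],
)

```text
t: 3.8
tcp_pos: [0.4998, -0.1454, 0.231]
tcp_rot: [[-1.0, 0.002, 0.0], [0.002, 1.0, 0.0], [-0.0, 0.0, -1.0]]
force: [1.0, -0.3, -0.9]
opening: 0.0556
```

```bash
python3 - <<'E'
from h import *
s=sense();print(s['t'],s['tcp_pos'],s['joint_velocities'])
snap('scene','e.png',(160,120,120,130),4.5)
for t in('roller','roller_handle','stand'):
  print(t,[(np.round(x['centre'],1),round(x['confidence'],2)) for x in spot_point('scene',t)[:4]])
s=sense();print(s['t'],s['tcp_pos'],s['force'])
E
```

```text
3.8 [ 0.49981142 -0.14538826  0.2310047 ] [-0.08098069 -0.01967993 -0.02943722  0.00037831 -0.01695039 -0.06727841]
roller [(array([245.5, 201.5]), 0.89), (array([222.6, 227.7]), 0.73)]
roller_handle [(array([244.4, 172.9]), 0.76), (array([214.9, 198.3]), 0.75), (array([220.5, 237.9]), 0.57)]
stand [(array([217.4, 227.4]), 0.97)]
4.0 [ 0.49743598 -0.1492423   0.23130065] [ 0.31247802 -0.09982209  0.17246062]
```

View pics/e.png

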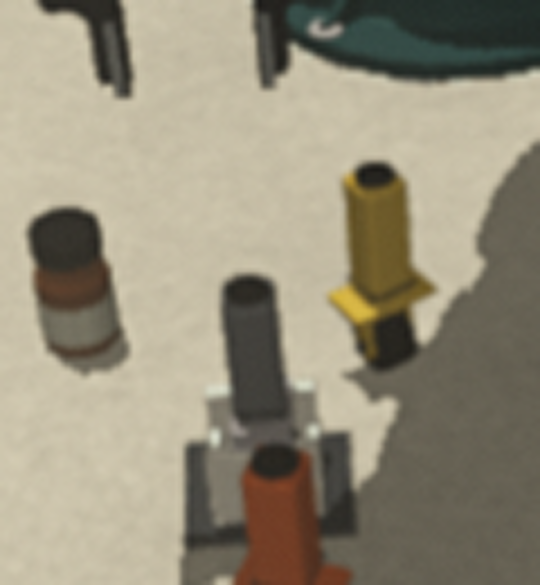

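The crop shows the grey handle's top at about (215,184) in the scene picture and the orange roller in front of it, clear of the jaws. Handle at about (0.508, -0.134). Moving over it and down.

Emit:
carry_out(
  motion=[
    [[-1.1,1.5,0],[0,0,0],0.65],
    [[0,0,3],[0,0,0],0.65],
    [[0,0,3],[0,0,0],0.65],
    [[0,0,3],[0,0,0],0.65],
    [[0,0,3],[0,0,0],0.65],
    [[0,0,2],[0,0,0],0.65],
    [[0,0,1.8],[0,0,0],0.65],
    [[0,0,0],[0,0,0],0.65],
  ],
)

```text
t: 5.0
tcp_pos: [0.5084, -0.1334, 0.0725]
tcp_rot: [[-1.0, 0.004, -0.002], [0.004, 1.0, 0.001], [0.002, 0.001, -1.0]]
force: [-0.1, 0.4, 0.7]
opening: 0.0554
```

Emit:
carry_out(
  motion=[
    [[0,0,0],[0,0,0],0.25],
    [[0,0,0],[0,0,0],0.15],
    [[0,0,0],[0,0,0],0.1],
    [[0,0,0],[0,0,0],0.1],
    [[0,0,0],[0,0,0],0.1],
    [[0,0,0],[0,0,0],0.1],
  ],
  squeeze=100,
)

```text
t: 5.75
tcp_pos: [0.5095, -0.1337, 0.0743]
tcp_rot: [[-1.0, 0.002, 0.002], [0.002, 1.0, -0.001], [-0.002, -0.001, -1.0]]
force: [0.0, -0.2, 6.1]
opening: 0.0251
```

```bash
python3 - <<'E'
from h import *
s=sense();print(s['t'],s['tcp_pos'],s['tcp_rot'],s['force'],s['wrist_torque'],s['opening'])
E
```

```text
5.75 [ 0.50950168 -0.13370956  0.07432337] [[-9.99995854e-01  2.42640576e-03  1.55060233e-03]
 [ 2.42538251e-03  9.99996840e-01 -6.61444225e-04]
 [-1.55220236e-03 -6.57680679e-04 -9.99998579e-01]] [ 0.014863   -0.23309809  6.11949064] [ 0.09580003  0.28123937 -0.10262394] 0.025056640053018518
```

```bash
python3 - <<'E'
from h import *
out=[]
for cam,(l,t),s in(('scene',(325,203),6),('top',(190,175),8)):
  im=cv2.imread('pics/%s.png'%cam); w,h=(68,60) if cam=='scene' else (48,60)
  o=cv2.resize(im[t:t+h,l:l+w],None,fx=s,fy=s,interpolation=cv2.INTER_CUBIC)
  c=np.array([.599,.159,0]);a=np.radians(7);X=np.array([np.cos(a),np.sin(a),0]);Y=np.array([-np.sin(a),np.cos(a),0]);Z=np.array([0,0,1])
  q=lambda P:((proj(cam,P)-[l,t]+.5)*s).astype(int)
  cv2.polylines(o,[q([c+X*i*.064+Y*j*.043+.05*Z for i,j in((1,1),(1,-1),(-1,-1),(-1,1))])],True,(0,255,0),1)
  for f in(.0225,.0315,.0405): 
    cv2.polylines(o,[q([c+X*(f+i*.00425)+Y*j*.036+.0655*Z for i,j in((1,1),(1,-1),(-1,-1),(-1,1))])],True,(0,0,255) if f==.0315 else (255,0,0),1)
  o=cv2.copyMakeBorder(o,0,480-o.shape[0] if o.shape[0]<480 else 0,0,0,cv2.BORDER_CONSTANT)[:480]
  out.append(o)
cv2.imwrite('pics/f.png',np.hstack(out)[:,:800])
E
```

```text
(no output)
```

View pics/f.png

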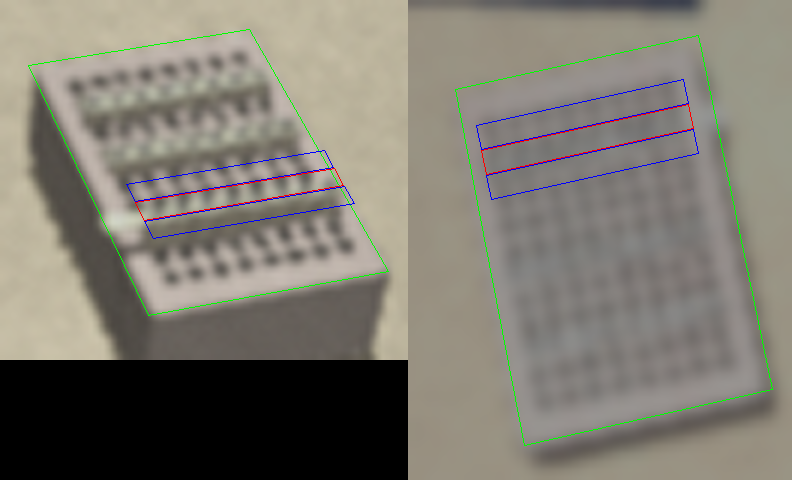

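Emit:
carry_out(
  motion=[
    [[0,0,-2],[0,0,0],0.1],
    [[0,0,-3],[0,0,0],0.1],
    [[0,0,-4],[0,0,0],0.1],
    [[0,0,-4],[0,0,0],0.1],
    [[0,0,0],[0,0,0],0.1],
    [[0,0,0],[0,0,0],0.1],
  ],
)

```text
t: 6.5
tcp_pos: [0.5088, -0.1334, 0.2028]
tcp_rot: [[-1.0, 0.002, -0.0], [0.002, 1.0, 0.0], [0.0, 0.0, -1.0]]
force: [0.1, -0.1, -2.7]
opening: 0.0249
```

The overlay puts the tabbed strip at the 31.5 mm column (red band), with two open well rows beyond it. So the strip origin is about (0.631, 0.163) with a yaw of 7°. The roller is lifted, weighing about 2.7 N. Carrying it over cap0.

Emit:
carry_out(
  motion=[
    [[-1.6,3.3,0],[0,0,0],0.1],
    [[-2.2,4.6,0],[0,0,0],0.1],
    [[-2.2,4.6,0],[0,0,0],0.1],
    [[-2.2,4.6,0],[0,0,0],0.1],
    [[-2.2,4.6,0],[0,0,0],0.1],
    [[-1.5,3.1,0],[0,0,0],0.1],
    [[-0.7,1.6,0],[0,0,0],0.1],
    [[0,0,0],[0,0,-7.0],0.1],
  ],
)

```text
t: 7.5
tcp_pos: [0.6354, 0.131, 0.202]
tcp_rot: [[-0.992, -0.123, -0.002], [-0.123, 0.992, -0.0], [0.002, 0.0, -1.0]]
force: [-0.6, -0.7, -1.4]
opening: 0.025
```

Emit:
carry_out(
  motion=[
    [[0,0,2],[0,0,0],0.1],
    [[0,0,1.5],[0,0,0],0.1],
    [[0,0,1],[0,0,0],0.1],
    [[0,0,0],[0,0,0],0.1],
    [[0,0,0],[0,0,0],0.1],
  ],
)

```text
t: 8.12
tcp_pos: [0.6358, 0.1302, 0.1588]
tcp_rot: [[-0.993, -0.12, 0.001], [-0.12, 0.993, 0.0], [-0.001, -0.0, -1.0]]
force: [-0.2, 0.7, -1.5]
opening: 0.025
```

```bash
python3 - <<'E'
from h import *
s=sense();print(s['t'],s['tcp_pos'],s['tcp_rot'],s['force'],s['wrist_torque'],s['opening'])
a=capture('scene');b=capture('top');s=6
f=lambda im,l,t,w,h:cv2.resize(im[t:t+h,l:l+w],(400,400),interpolation=cv2.INTER_CUBIC)
cv2.imwrite('pics/g.png',np.hstack([f(a,315,175,80,80),f(b,185,165,60,60)])[:,:,::-1])
E
```

```text
8.125 [0.63575425 0.13016493 0.15879959] [[-9.92816712e-01 -1.19643385e-01  6.61279937e-04]
 [-1.19643388e-01  9.92816931e-01  3.58177327e-05]
 [-6.60815272e-04 -4.35573281e-05 -9.99999781e-01]] [-0.22937025  0.67939552 -1.48070793] [-0.00594533  0.02478186 -0.02178855] 0.024968739366453246
```

View pics/g.png

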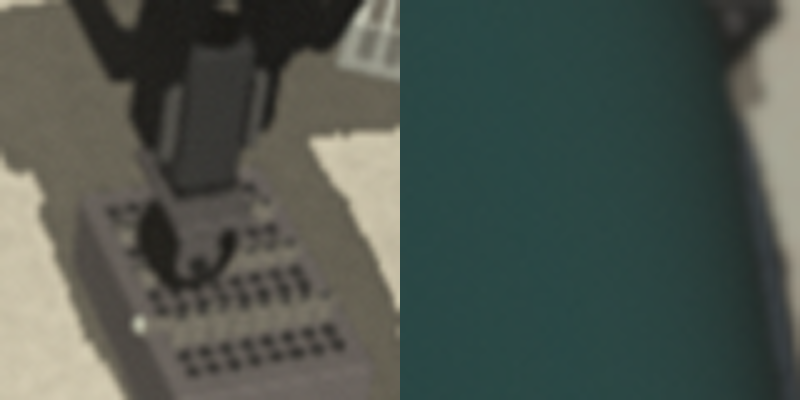

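```bash
python3 - <<'E'
from h import *
g=lambda P:((proj('scene',P)+.5-[315,175])*5).round(0).tolist()
o=np.array([.6358,.1302,.0915]);X=np.array([.993,.12,0]);Y=np.array([-.12,.993,0])
print('wheel bottom edges +x,0,-x',g([o+X*.01,o,o-X*.01]))
print('axle end +x yoke',g([o+X*.014+[0,0,.0175]]), 'plate front corners',g([o+X*.025+Y*.015+[0,0,.046],o+X*.025-Y*.015+[0,0,.046]]),'handle top',g([o+[0,0,.121]]))
s=np.array([.631,.163,.0655])
print('strip cap top ends, centre line',g([s-Y*.036,s+Y*.036]),'tab',g([s-Y*.044]),'±x edges at mid',g([s+X*.00425,s-X*.00425]),'neighbour row +9,+18 deck mid',g([s+X*.009-[0,0,.0155],s+X*.018-[0,0,.0155]]))
E
python3 - <<'E'
import cv2
im=cv2.imread('pics/g.png')[150:400,60:380]
cv2.imwrite('pics/g2.png',cv2.resize(im,None,fx=2.4,fy=2.4,interpolation=cv2.INTER_CUBIC))
E
```

```text
wheel bottom edges +x,0,-x [[190.0, 288.0], [182.0, 271.0], [173.0, 254.0]]
axle end +x yoke [[199.0, 263.0]] plate front corners [[254.0, 221.0], [179.0, 233.0]] handle top [[216.0, 28.0]]
strip cap top ends, centre line [[167.0, 317.0], [333.0, 289.0]] tab [[149.0, 321.0]] ±x edges at mid [[255.0, 310.0], [247.0, 296.0]] neighbour row +9,+18 deck mid [[254.0, 345.0], [262.0, 361.0]]
```

View pics/g2.png

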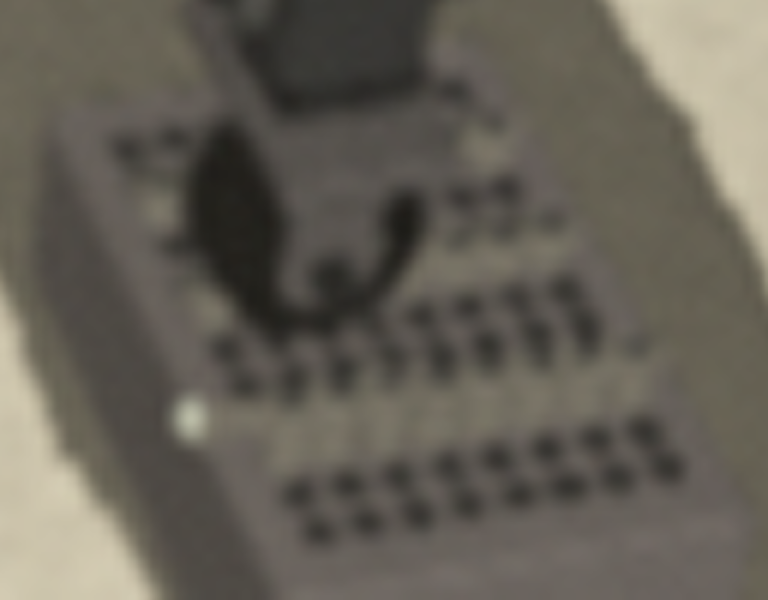

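Predicted and observed wheel agree to within a pixel. The strip appears about 2 mm further +y and 1 mm less x than assumed, so I'll use origin (0.630, 0.165). Shift slightly and start feeling down.

Emit:
carry_out(
  motion=[
    [[0.15,0.15,1.0],[0,0,0],0.1],
    [[0,0,0.8],[0,0,0],0.1],
    [[0,0,0.3],[0,0,0],0.1],
    [[0,0,0],[0,0,0],0.1],
  ],
)

```text
t: 8.72
tcp_pos: [0.6337, 0.1315, 0.137]
tcp_rot: [[-0.993, -0.12, -0.001], [-0.12, 0.993, -0.0], [0.001, 0.0, -1.0]]
force: [-0.5, 0.5, -1.3]
opening: 0.0252
```

Emit:
carry_out(
  motion=[
    [[0,0,0.1],[0,0,0],0.1],
    [[0,0,0.1],[0,0,0],0.1],
    [[0,0,0.1],[0,0,0],0.1],
    [[0,0,0],[0,0,0],0.1],
  ],
)

```text
t: 9.22
tcp_pos: [0.6339, 0.1315, 0.1342]
tcp_rot: [[-0.993, -0.12, -0.0], [-0.12, 0.993, 0.0], [0.0, 0.0, -1.0]]
force: [0.8, 1.0, -2.4]
opening: 0.0251
```

Emit:
carry_out(
  motion=[
    [[0,0.1,0.1],[0,0,0],0.1],
    [[0,0,0.1],[0,0,0],0.1],
    [[0,0,0],[0,0,0],0.1],
  ],
)

```text
t: 9.6
tcp_pos: [0.6337, 0.1326, 0.1322]
tcp_rot: [[-0.993, -0.12, -0.0], [-0.12, 0.993, -0.0], [0.0, 0.0, -1.0]]
force: [0.3, -0.0, -2.5]
opening: 0.025
```

Emit:
carry_out(
  motion=[
    [[0,0,0.1],[0,0,0],0.1],
    [[0,0,0],[0,0,0],0.1],
  ],
)

```text
t: 9.85
tcp_pos: [0.6337, 0.1325, 0.1312]
tcp_rot: [[-0.993, -0.12, -0.0], [-0.12, 0.993, -0.0], [0.0, 0.0, -1.0]]
force: [-0.0, 0.3, -0.9]
opening: 0.0249
```

Emit:
carry_out(
  motion=[
    [[0,0,0.1],[0,0,0],0.1],
    [[0,0,0],[0,0,0],0.1],
  ],
)

```text
t: 10.1
tcp_pos: [0.6338, 0.1326, 0.1305]
tcp_rot: [[-0.993, -0.12, 0.0], [-0.12, 0.993, 0.0], [-0.0, -0.0, -1.0]]
force: [-1.2, 0.3, 1.1]
opening: 0.0248
```

Emit:
carry_out(
  motion=[
    [[0,0,0.1],[0,0,0],0.1],
    [[0,0,0],[0,0,0],0.1],
  ],
)

```text
t: 10.35
tcp_pos: [0.6339, 0.1324, 0.1298]
tcp_rot: [[-0.993, -0.12, 0.001], [-0.12, 0.993, -0.0], [-0.001, -0.0, -1.0]]
force: [-2.5, -2.0, 6.0]
opening: 0.025
```

Emit:
carry_out(
  motion=[
    [[0,0,0.1],[0,0,0],0.1],
    [[0,0,0],[0,0,0],0.1],
  ],
)

```text
t: 10.6
tcp_pos: [0.634, 0.1323, 0.1289]
tcp_rot: [[-0.993, -0.12, 0.001], [-0.12, 0.993, -0.0], [-0.001, -0.001, -1.0]]
force: [-1.4, -1.7, 6.5]
opening: 0.025
```

Emit:
carry_out(
  motion=[
    [[0,0,0.08],[0,0,0],0.1],
    [[0,0,0],[0,0,0],0.1],
  ],
)

```text
t: 10.85
tcp_pos: [0.634, 0.1323, 0.1281]
tcp_rot: [[-0.993, -0.12, 0.001], [-0.12, 0.993, -0.001], [-0.001, -0.001, -1.0]]
force: [-2.5, -1.5, 6.5]
opening: 0.0252
```

Emit:
carry_out(
  motion=[
    [[0,0,0.08],[0,0,0],0.1],
    [[0,0,0],[0,0,0],0.1],
  ],
)

```text
t: 11.1
tcp_pos: [0.634, 0.1323, 0.1273]
tcp_rot: [[-0.993, -0.12, 0.001], [-0.12, 0.993, -0.001], [-0.001, -0.001, -1.0]]
force: [-2.1, -1.8, 6.7]
opening: 0.0252
```

Emit:
carry_out(
  motion=[
    [[0,0,0.06],[0,0,0],0.1],
    [[0,0,0],[0,0,0],0.1],
  ],
)

```text
t: 11.35
tcp_pos: [0.6341, 0.1323, 0.127]
tcp_rot: [[-0.993, -0.12, 0.001], [-0.12, 0.993, -0.001], [-0.001, -0.001, -1.0]]
force: [-2.0, -1.9, 10.2]
opening: 0.0247
```

Emit:
carry_out(
  motion=[
    [[0,0,0.04],[0,0,0],0.1],
    [[0,0,0],[0,0,0],0.1],
  ],
)

```text
t: 11.6
tcp_pos: [0.6341, 0.1323, 0.1269]
tcp_rot: [[-0.993, -0.12, 0.002], [-0.12, 0.993, -0.001], [-0.002, -0.001, -1.0]]
force: [-3.5, -2.0, 15.1]
opening: 0.0248
```

Cap0 reached its hard stop (force rises steeply at z = 0.1269, contact about 17 N). The row sits low here, so I expect a downhill slope of about -0.04 rad. Starting to roll.

Emit:
carry_out(
  motion=[
    [[0,0.3,0.01],[0,0,0],0.1],
    [[0,0.3,0.01],[0,0,0],0.1],
    [[0,0.2,0.01],[0,0,0],0.1],
    [[0,0,0],[0,0,0],0.1],
  ],
)

```text
t: 12.1
tcp_pos: [0.6332, 0.1402, 0.1267]
tcp_rot: [[-0.993, -0.12, 0.002], [-0.12, 0.993, -0.001], [-0.002, -0.001, -1.0]]
force: [-2.7, -2.7, 14.6]
opening: 0.0252
```

Emit:
carry_out(
  motion=[
    [[0,0.3,0.01],[0,0,0],0.1],
    [[0,0.3,0.01],[0,0,0],0.1],
    [[0,0,0],[0,0,0],0.1],
  ],
)

```text
t: 12.48
tcp_pos: [0.6325, 0.1464, 0.1266]
tcp_rot: [[-0.993, -0.12, 0.002], [-0.12, 0.993, -0.0], [-0.002, -0.001, -1.0]]
force: [-4.0, -1.9, 14.7]
opening: 0.0244
```

Emit:
carry_out(
  motion=[
    [[0,0.3,0.01],[0,0,0],0.1],
    [[0,0.3,0.01],[0,0,0],0.1],
    [[0,0,0],[0,0,0],0.1],
  ],
)

```text
t: 12.85
tcp_pos: [0.6318, 0.1524, 0.1264]
tcp_rot: [[-0.993, -0.12, 0.002], [-0.12, 0.993, -0.0], [-0.002, -0.0, -1.0]]
force: [-3.7, -0.6, 15.3]
opening: 0.0251
```

Emit:
carry_out(
  motion=[
    [[0,0.3,0.013],[0,0,0],0.1],
    [[0,0.3,0.013],[0,0,0],0.1],
    [[0,0,0],[0,0,0],0.1],
  ],
)

```text
t: 13.22
tcp_pos: [0.6312, 0.1581, 0.1262]
tcp_rot: [[-0.993, -0.12, 0.002], [-0.12, 0.993, -0.001], [-0.002, -0.001, -1.0]]
force: [-3.6, -3.1, 15.0]
opening: 0.025
```

Emit:
carry_out(
  motion=[
    [[0,0.3,0.01],[0,0,0],0.1],
    [[0,0.3,0.01],[0,0,0],0.1],
    [[0,0,0],[0,0,0],0.1],
  ],
)

```text
t: 13.6
tcp_pos: [0.6304, 0.1644, 0.126]
tcp_rot: [[-0.993, -0.12, 0.002], [-0.12, 0.993, -0.0], [-0.002, -0.0, -1.0]]
force: [-3.9, -1.0, 15.6]
opening: 0.0247
```

Emit:
carry_out(
  motion=[
    [[0,0.3,0.011],[0,0,0],0.1],
    [[0,0.3,0.011],[0,0,0],0.1],
    [[0,0,0],[0,0,0],0.1],
  ],
)

```text
t: 13.98
tcp_pos: [0.6298, 0.1703, 0.1259]
tcp_rot: [[-0.993, -0.12, 0.002], [-0.12, 0.993, -0.0], [-0.002, -0.0, -1.0]]
force: [-3.3, -1.5, 15.8]
opening: 0.0251
```

Emit:
carry_out(
  motion=[
    [[0,0.3,0.01],[0,0,0],0.1],
    [[0,0.3,0.01],[0,0,0],0.1],
    [[0,0,0],[0,0,0],0.1],
  ],
)

```text
t: 14.35
tcp_pos: [0.6291, 0.1761, 0.1257]
tcp_rot: [[-0.993, -0.12, 0.003], [-0.12, 0.993, -0.0], [-0.003, -0.001, -1.0]]
force: [-2.3, -1.6, 16.3]
opening: 0.0247
```

Emit:
carry_out(
  motion=[
    [[0,0.3,0.01],[0,0,0],0.1],
    [[0,0.3,0.01],[0,0,0],0.1],
    [[0,0,0],[0,0,0],0.1],
  ],
)

```text
t: 14.72
tcp_pos: [0.6284, 0.1824, 0.1255]
tcp_rot: [[-0.993, -0.12, 0.003], [-0.12, 0.993, 0.0], [-0.003, -0.0, -1.0]]
force: [-3.1, -1.7, 16.3]
opening: 0.0252
```

Emit:
carry_out(
  motion=[
    [[0,0.3,0.009],[0,0,0],0.1],
    [[0,0.3,0.009],[0,0,0],0.1],
    [[0,0,0],[0,0,0],0.1],
  ],
)

```text
t: 15.1
tcp_pos: [0.6277, 0.1882, 0.1254]
tcp_rot: [[-0.993, -0.12, 0.003], [-0.12, 0.993, 0.0], [-0.003, -0.0, -1.0]]
force: [-3.4, -1.8, 16.6]
opening: 0.0246
```

Emit:
carry_out(
  motion=[
    [[0,0.3,0.009],[0,0,0],0.1],
    [[0,0.2,0.006],[0,0,0],0.1],
    [[0,0,0],[0,0,0],0.1],
  ],
)

```text
t: 15.48
tcp_pos: [0.6271, 0.1935, 0.1252]
tcp_rot: [[-0.993, -0.12, 0.003], [-0.12, 0.993, 0.001], [-0.003, 0.0, -1.0]]
force: [-2.7, -0.3, 16.7]
opening: 0.025
```

Emit:
carry_out(
  motion=[
    [[0,0.2,0.006],[0,0,0],0.1],
    [[0,0.1,0.003],[0,0,0],0.1],
    [[0,0,0],[0,0,0],0.1],
  ],
)

```text
t: 15.85
tcp_pos: [0.6268, 0.1964, 0.1251]
tcp_rot: [[-0.993, -0.12, 0.003], [-0.12, 0.993, 0.001], [-0.003, 0.0, -1.0]]
force: [-2.9, 0.1, 16.0]
opening: 0.0251
```

Emit:
carry_out(
  motion=[
    [[0,0.2,0.005],[0,0,0],0.1],
    [[0,0.1,0.003],[0,0,0],0.1],
    [[0,0,0],[0,0,0],0.1],
  ],
)

```text
t: 16.23
tcp_pos: [0.6264, 0.1994, 0.125]
tcp_rot: [[-0.993, -0.12, 0.003], [-0.12, 0.993, 0.001], [-0.003, 0.0, -1.0]]
force: [-3.0, -0.0, 16.3]
opening: 0.0253
```

Emit:
carry_out(
  motion=[
    [[0,0.2,0],[0,0,0],0.1],
    [[0,0,0],[0,0,0],0.1],
  ],
)

```text
t: 16.48
tcp_pos: [0.6261, 0.2016, 0.1248]
tcp_rot: [[-0.993, -0.12, 0.002], [-0.12, 0.993, 0.001], [-0.003, 0.001, -1.0]]
force: [-1.9, 1.6, 14.2]
opening: 0.0247
```

The wheel ran off the far end at about 0.2005, where z dips and Fy turns positive, which matches the strip estimate. The heights lie on one straight line with slope -0.029. They sit about 0.4 mm below nominal home for that tilt, so all caps are at the stop. Now lifting and returning.

Emit:
carry_out(
  motion=[
    [[0,0,-1.5],[0,0,0],0.1],
    [[0,0,-3],[0,0,0],0.1],
    [[0,0,-3],[0,0,0],0.1],
    [[0,0,0],[0,0,7.0],0.1],
    [[0,0,0],[0,0,0],0.1],
  ],
)

```text
t: 17.1
tcp_pos: [0.6255, 0.201, 0.1988]
tcp_rot: [[-1.0, 0.002, 0.0], [0.002, 1.0, -0.0], [-0.0, -0.0, -1.0]]
force: [0.2, -0.1, -1.4]
opening: 0.0248
```

Emit:
carry_out(
  motion=[
    [[1.0,-3.0,0],[0,0,0],0.1],
    [[1.7,-5.0,0],[0,0,0],0.1],
    [[1.9,-5.3,0],[0,0,0],0.1],
    [[1.9,-5.3,0],[0,0,0],0.1],
    [[1.9,-5.3,0],[0,0,0],0.1],
    [[1.7,-5.0,0],[0,0,0],0.1],
    [[1.0,-3.0,0],[0,0,0],0.1],
    [[0,0,0],[0,0,0],0.1],
  ],
)

```text
t: 18.1
tcp_pos: [0.513, -0.1195, 0.1983]
tcp_rot: [[-1.0, 0.002, -0.001], [0.002, 1.0, -0.0], [0.001, -0.0, -1.0]]
force: [-0.1, 0.3, -2.1]
opening: 0.0247
```

```bash
python3 - <<'E'
from h import *
a=capture('scene');f=lambda im,l,t,w,h:cv2.resize(im[t:t+h,l:l+w],(400,400),interpolation=cv2.INTER_CUBIC)
cv2.imwrite('pics/k.png',np.hstack([f(a,315,185,80,80),f(a,170,150,100,100)])[:,:,::-1])
s=sense();print(s['tcp_pos'],s['tcp_rot'],s['force'],s['wrist_torque'])
E
```

```text
[ 0.51339532 -0.11834432  0.19829348] [[-9.99998475e-01  1.66375261e-03 -5.31256634e-04]
 [ 1.66358052e-03  9.99998564e-01  3.24201477e-04]
 [ 5.31795262e-04  3.23317194e-04 -9.99999806e-01]] [ 0.82350259  0.1361918  -2.96522615] [ 0.06701403  0.02009582 -0.05212164]
```

View pics/k.png

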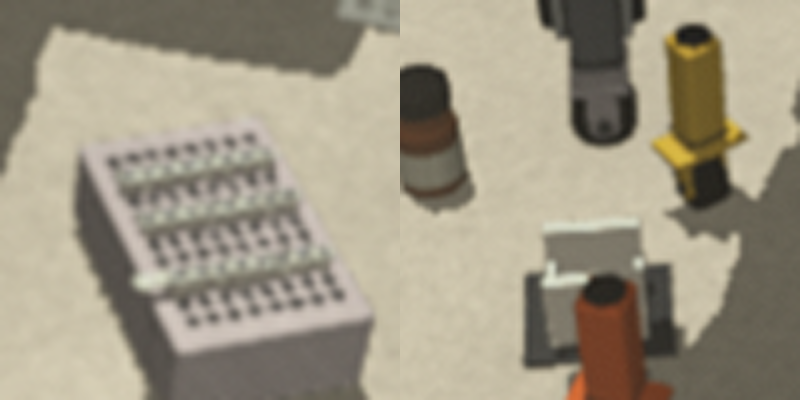

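The picture shows the strip level with its two neighbours. The stand is empty at about (218,225), with its cheek slot free. Aligning and lowering.

Emit:
carry_out(
  motion=[
    [[0.4,-1.5,0],[0,0,0],0.1],
    [[0,0,3],[0,0,0],0.1],
    [[0,0,2.5],[0,0,0],0.1],
    [[0,0,0],[0,0,0],0.1],
    [[0,0,0],[0,0,0],0.1],
  ],
)

```text
t: 18.77
tcp_pos: [0.5102, -0.1328, 0.1443]
tcp_rot: [[-1.0, 0.001, 0.001], [0.001, 1.0, -0.0], [-0.001, -0.0, -1.0]]
force: [0.2, 0.1, -1.7]
opening: 0.0254
```

Emit:
carry_out(
  motion=[
    [[0.06,-0.08,1.0],[0,0,0],0.1],
    [[0,0,1.5],[0,0,0],0.1],
    [[0,0,1],[0,0,0],0.1],
    [[0,0,1],[0,0,0],0.1],
    [[0,0,0],[0,0,0],0.1],
  ],
)

```text
t: 19.4
tcp_pos: [0.5089, -0.1334, 0.0978]
tcp_rot: [[-1.0, 0.002, -0.001], [0.002, 1.0, 0.0], [0.001, 0.0, -1.0]]
force: [0.1, -0.1, -2.6]
opening: 0.0247
```

Emit:
carry_out(
  motion=[
    [[0,0,0.9],[0,0,0],0.1],
    [[0,0,0.6],[0,0,0],0.1],
    [[0,0,0.5],[0,0,0],0.1],
    [[0,0,0],[0,0,0],0.1],
  ],
)

```text
t: 19.9
tcp_pos: [0.509, -0.1334, 0.078]
tcp_rot: [[-1.0, 0.002, -0.001], [0.002, 1.0, 0.0], [0.001, 0.0, -1.0]]
force: [0.1, 0.7, -1.6]
opening: 0.0247
```

Emit:
carry_out(
  motion=[
    [[0,0,0.2],[0,0,0],0.1],
    [[0,0,0.15],[0,0,0],0.1],
    [[0,0,0],[0,0,0],0.1],
  ],
)

```text
t: 20.27
tcp_pos: [0.5091, -0.1335, 0.0749]
tcp_rot: [[-1.0, 0.002, -0.0], [0.002, 1.0, -0.0], [0.0, -0.0, -1.0]]
force: [0.2, -0.7, -2.4]
opening: 0.0249
```

Emit:
carry_out(
  motion=[
    [[0,0,0.1],[0,0,0],0.1],
    [[0,0,0],[0,0,0],0.1],
  ],
)

```text
t: 20.52
tcp_pos: [0.5093, -0.1336, 0.0743]
tcp_rot: [[-1.0, 0.002, 0.001], [0.002, 1.0, -0.0], [-0.001, -0.0, -1.0]]
force: [-1.9, 1.1, 5.5]
opening: 0.0248
```

It seats at the same height as before. Releasing.

Emit:
carry_out(
  motion=[
    [[0,0,-0.03],[0,0,0],0.3],
    [[0,0,0],[0,0,0],0.65],
    [[0,0,0],[0,0,0],0.65],
    [[0,0,0],[0,0,0],0.65],
    [[0,0,0],[0,0,0],0.65],
  ],
  squeeze=20,
)

```text
t: 21.15
tcp_pos: [0.5092, -0.1335, 0.0742]
tcp_rot: [[-1.0, 0.002, 0.0], [0.002, 1.0, -0.0], [-0.0, -0.0, -1.0]]
force: [1.1, 0.3, -0.2]
opening: 0.0555
```

Emit:
carry_out(
  motion=[
    [[0,0,-1],[0,0,0],0.65],
    [[0,0,-2],[0,0,0],0.65],
    [[0,0,-3],[0,0,0],0.65],
    [[0,0,-4],[0,0,0],0.65],
    [[0,0,-5],[0,0,0],0.65],
    [[0,0,0],[0,0,0],0.65],
    [[0,0,0],[0,0,0],0.65],
  ],
)

```text
t: 22.02
tcp_pos: [0.509, -0.1335, 0.2242]
tcp_rot: [[-1.0, 0.002, 0.0], [0.002, 1.0, -0.0], [-0.0, -0.0, -1.0]]
force: [-0.3, 0.3, -1.3]
opening: 0.0558
```

```bash
python3 - <<'E'
from h import *
a=capture('scene')
cv2.imwrite('pics/z.png',cv2.resize(a[140:320,120:420],(800,480),interpolation=cv2.INTER_CUBIC)[:,:,::-1])
s=sense();print(s['t'],s['tcp_pos'],s['force'],s['opening'])
E
```

```text
22.075 [ 0.50879456 -0.13335117  0.22368621] [-0.09250881 -0.60277709 -0.06231081] 0.055557711843303825
```

View pics/z.png

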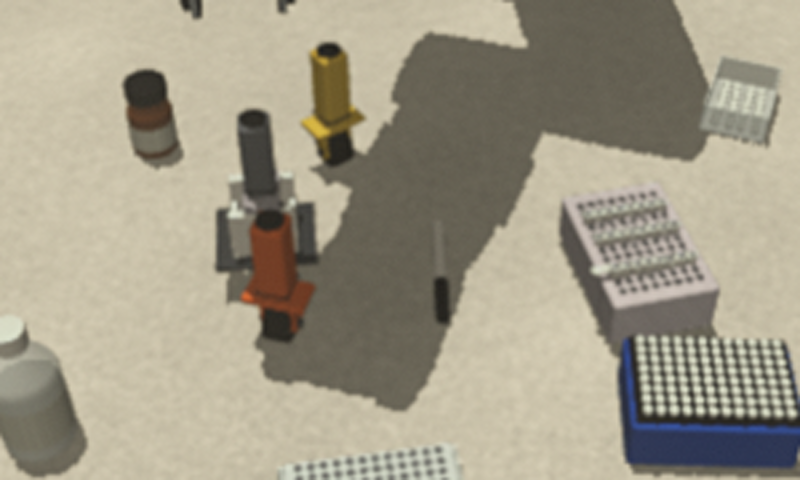

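The roller stands upright in its stand (crop 258,160), the bystanders have not moved, and the gripper is clear above. Handing in.

```bash
python3 -c "
from plant import *
print(hand_in())"
```

```text
the job is handed in; nothing more can be done
None
```

The loose strip is rolled down from its tab end to its far end, and the roller is back in its stand. I handed the job in at about 22 s.

- **Pressing:** At the points I checked, the wheel pressed with about 16–19 N (1.6–1.9 kg), under the 2.5 kg limit. These readings came only at the end of each move, so brief peaks in between were not seen.
- **Caps home:** At cap0 the force rose steeply, as at a hard stop. From there the wheel followed one straight line, sloping about -0.029 rad. It ran about 0.4 mm below where home should be for that tilt. It then dipped off the end where the strip was expected to finish.
- **Roller return:** It seated at the same height as when I picked it up (TCP z 0.0743 m), and the last picture shows it upright in the stand.
- **Bench:** In the last picture the bystanders in view look unmoved, and the gripper is open and clear above.

No check failed or disagreed. The pictures are too coarse to confirm each cap by eye, so that rests on the force and height readings.

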